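Press the parts case lid down and slide it home under its leaf spring

TASK

Close the parts case on the shelf: with the fingertips press its lid down hard against the sprung bed and, keeping it pressed, slide it under the bridge and the steel leaf spring until it is fully home against the end wall, so that it stays shut when you let go, then draw clear. Only press and push the lid, never pinch it or lift it, and do not shift the things standing around the case.

Things in the scene. Friction and masses are not known exactly. Their poses are not given: they have to be found in the camera images.
- case: Grey plastic parts case fixed to the shelf; in mm, 156 long (x) x 110 wide (y). Origin on the shelf; case spans x = -86 (low open front with a small black button, not used) to +70. Side walls 54 high, inner faces y = +-47. The lid slides along the case's +x. Inside, fixed ledges 40 high along both sides carry the pressed lid. Pressing the lid behind case x = -82 would tip it.
- bridge (a point): Middle of the lower front edge of the bridge across the case, at case x = +26, y = 0, 48 high (mm). Axes as the case. The bridge is 10 long (x), its top 60 high (clamp and screws to 64). It blocks the lid unless the lid is pressed down at least 4. Behind it a 30 wide steel leaf spring slopes down to case x = +60, tip 44 high; the nose lifts it and it bears on the lid with 2 to 3 N (up to 6 N to push in).
- home_stop (a point): Middle of the end wall's inner face, at case x = +62, y = 0, 43 high (mm). The lid's nose rests against it when the lid is fully home. Axes as the case; the wall top is 54 high.
- bed (a joint): Sprung bed under the lid: two black rails along the case (case x = -82 to +60 mm, y = +-32). Value in m: 0 up (top 46 high), 0.006 fully pressed (top 40 high, flush with the ledges). It sinks level. It pushes up with about 5 N when up and 9 N when fully down, so more than 10 N straight down on the lid bottoms it.
- lid: Loose white plastic flat lid, in mm 124 (x) x 90 (y) x 6 thick, about 90 g, lying on the bed between the side walls, x along the case's x. Origin at the centre of its underside; nose at x = +62. Starts 40 to 54 short of home. Fully home its origin is at case x = 0, y = 0; 40 high while pressed, 40 to 42 when let go, held by bridge and leaf. Flat finger area, thin dark lines, at x = -40 to +6.
- step (a point): Foot of the thumb step on the lid top (mm): lid x = +6, y = 0, at plain top level (6 above the lid's origin). The step is an upright face 6 high and 50 wide looking to the lid's -x, with a ramp behind it down to x = +20. Fingertips pressing on the flat just before it can push it towards +x. Axes as the lid.
- nut: Bystander: stainless flexible connector nut standing upright, about 34 mm across, 46 high; origin at the centre of its underside.
- cartridge: Bystander: ceramic disc tap cartridge standing upright, 36 mm diameter, 50 high; origin at the centre of its underside.
- soap_dish: Bystander: open chrome soap dish, 105 x 75 x 22 mm high; origin at the centre of its underside.
- plunger_handle: Bystander: black rubber-gripped plunger handle lying along its x axis, 182 mm long, 27 thick; origin below its middle, on the shelf.
Not all that is in view belongs to the job. Several things look just like the case: the one meant starts farthest from the robot's base. Of the things shaped like the lid, the white one is meant.

How it is judged:
By the outcome, as a careful person would: the job done as asked, in the order asked, and still so for the second after the job is handed in, with the robot touching nothing.
It also fails if it takes over 43 s, if anything falls off the work surface, if the arm or the gripper's body presses on something with over 40 N, if the wrist force passes 120 N, or if a joint passes its speed limit or range.

ROBOT

A 6-joint arm with a two-finger parallel gripper is mounted at the origin on the work surface. World frame = base frame: x ahead of the robot, y to its left, z up, the work surface at z = 0. Lengths are in m, angles in rad, forces in N, time in s.
With the tool pointing down it reaches from about 0.375 to 0.975 m from the base axis. Payload 3.8 kg.
Tool frame: the origin (TCP) lies midway between the tips of the shut fingers; the grasp point (between the pads) lies 19 mm behind it; z points along the fingers, y is the line along which they close (so a half turn about z gives the same grasp; the last joint's range is limited). The gripper opens to 88 mm and grips with 3 to 60 N. Pads are 18 mm wide; open, the fingers measure 123 mm over their backs; the gripper's body (75 mm by 187 mm) begins 45 mm behind the grasp point.
Start: joints at [-1.326, 0.264, 1.604, -0, 1.274, -0.037], TCP at [0.188, -0.648, 0.205] pointing down, gripper open.
Joint ranges: [-2.63, 2.63], [-0.94, 2.18], [0.31, 2.57], [-1.31, 4.45], [0, 2.66], [-2.55, 2.55]. Speed limits (rad/s): [2.57, 2.57, 3.14, 3.14, 3.14, 3.14].

INTERFACE

Orientations are given as a rotation vector (axis times angle).
In Python, from cell import manip, inverse_kinematics, cams, order gives the robot as it stands. Calls block until the motion is done:
- manip.move_pose(position, orientation): joint-space move of the TCP to a pose.
- manip.move_linear(position, rate=0.15, rot=None): straight line of the TCP; rot=None keeps the orientation; rate is the mean speed in m/s.
- manip.set_joints(angles): joint-space move.
- manip.set_gripper(opening, force=None): finger opening in m; force is the grip in N (None keeps the last); returns when the fingers have stopped.
- manip.dwell(seconds).
- inverse_kinematics(position, orientation): joint angles nearest the present ones, or None.
- manip.state(): the state.
- cams.capture(name): name is "side" or "top" or "wrist"; returns a dict with "image" (420x560x3 uint8, blue, green, red), "z_map" (420x560 float32, m along the optical axis (not along the pixel's ray), 0 where there is no reading), "intrinsics" (3x3 intrinsics, pixels), "k1" (the pictures are not rectified: a ray, as slopes to the right and down, at radius r is drawn at 1 + k1 r^2 times it, then the intrinsics apply), "position" and "orientation" of the camera in the world; the wrist camera has in their place "T_tool_cam" (4x4, takes a point from camera to tool coordinates, whose origin is the TCP and whose axes are the flange's). Camera axes: x right, y down, z forward; pixel columns grow to the right and rows downward; lengths in m; the calibration is good to about 2 mm. A picture is of the moment at which its call begins: read the wrist's pose just before it.
A pose or a line that the arm cannot do raises manip.IKError and nothing moves.
- order.close_job(): hands the job in; it is judged then, once.
The state is a dict: "clock": time; "joint_pos": joint angles; "joint_velocities": joint speeds; "tau": joint torques, N m; "tool_pos": TCP position; "tcp_rot": TCP orientation; "contact_force": force on the tool from outside, world axes, zero at the start; "moment": the same for the moment, N m; "gripper_width": finger opening in m; "grasp_force": force on a finger pad.
Only numpy, scipy, OpenCV 4.12 (cv2) and the standard library are available. Lean on these libraries where they do the work, as an engineer would, in place of code of your own. Each camera call takes 0.05 s, during which the arm holds its last target. There are 200 camera calls.

## Working session

There is one attempt and no reset: what is moved stays moved. The work goes in short steps, each a Python script; the robot and the scene stay as the last script left them, time stands still between calls to the robot, and variables do not carry over. Pictures are saved under pics/ and viewed, at most 10 in all, crops included, and the job is handed in when it is done.

```bash
ls; mkdir -p pics; cat > h.py <<'E'
import numpy as np, cv2
from cell import manip, inverse_kinematics, cams, order
from scipy.spatial.transform import Rotation as R
def rotm(o):
    o=np.array(o,float)
    return o if o.shape==(3,3) else (R.from_rotvec(o).as_matrix() if o.size==3 else R.from_quat(o).as_matrix())
def cap(name):
    s=manip.state(); c=cams.capture(name)
    if name=="wrist":
        T=np.eye(4);T[:3,:3]=rotm(s["tcp_rot"]);T[:3,3]=s["tool_pos"];T=T@np.array(c["T_tool_cam"])
    else:
        T=np.eye(4);T[:3,:3]=rotm(c["orientation"]);T[:3,3]=c["position"]
    c["T"]=T;return c
def ray(c,uv):
    K=np.array(c["intrinsics"]);uv=np.atleast_2d(np.array(uv,float)).reshape(-1,1,2)
    D=np.array([c["k1"],0,0,0,0.]);n=cv2.undistortPoints(uv,K,D).reshape(-1,2)
    return np.c_[n,np.ones(len(n))]@c["T"][:3,:3].T
def onplane(c,uv,z):
    d=ray(c,uv);o=c["T"][:3,3];return o+d*((z-o[2])/d[:,2])[:,None]
def proj(c,P):
    Ti=np.linalg.inv(c["T"]);p=np.atleast_2d(P)@Ti[:3,:3].T+Ti[:3,3]
    return cv2.projectPoints(p.reshape(-1,1,3),np.zeros(3),np.zeros(3),np.array(c["intrinsics"]),np.array([c["k1"],0,0,0,0.]))[0].reshape(-1,2)
def cloud(c):
    z=c["z_map"];h,w=z.shape;v,u=np.mgrid[:h,:w]
    d=ray(c,np.c_[u.ravel(),v.ravel()]);return (c["T"][:3,3]+d*z.ravel()[:,None]).reshape(h,w,3)
E
python3 - <<'E'
from h import *
for n in ("top","side"):
    c=cap(n);cv2.imwrite(f"pics/{n}0.png",c["image"]);print(n,c["T"].round(3).tolist(),c["k1"],c["orientation"])
s=manip.state();print(s["clock"],s["tcp_rot"],s["gripper_width"])
E
```

```text
pics
top [[-0.09, -0.975, 0.201, 0.449], [-0.996, 0.088, -0.016, 0.055], [-0.002, -0.202, -0.979, 0.78], [0.0, 0.0, 0.0, 1.0]] -0.14171536691426256 [-2.02045818  2.21084942 -0.2236691 ]
side [[0.925, -0.267, 0.27, 0.366], [-0.379, -0.628, 0.679, -0.526], [-0.012, -0.731, -0.683, 0.633], [0.0, 0.0, 0.0, 1.0]] -0.09920599388829766 [-2.28411694  0.45637509 -0.18185937]
0.1 [-3.10851723e+00 -4.40836275e-01  3.25961790e-04] 0.08854538274302004
```

View pics/top0.png

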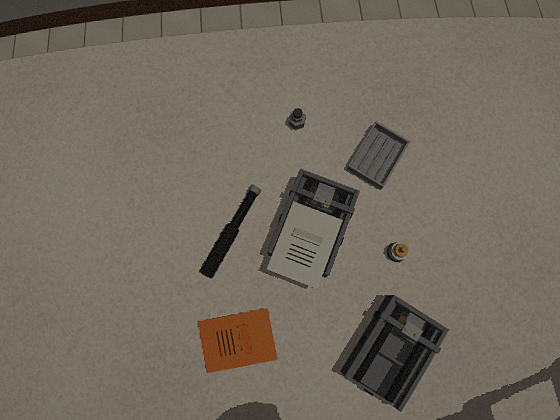

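View pics/side0.png

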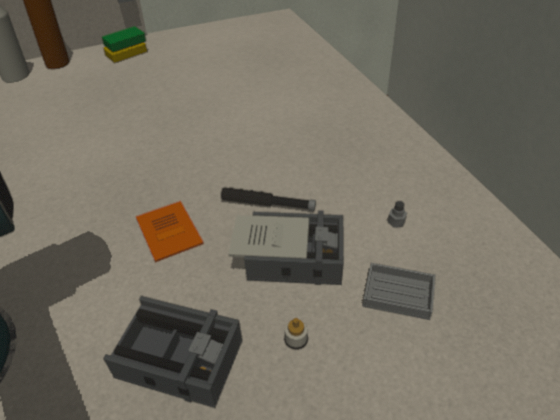

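Case-like things: the case carrying the white lid, top px (312,230), and an empty one at (390,350) nearer the base. Lid-like things: white (308,245) and orange (237,340). I choose the far case and the white lid, which sits in it. Next I estimate the pose and take a close look.

```bash
python3 - <<'E'
from h import *
c=cap("top");im=c["image"];hsv=cv2.cvtColor(im,cv2.COLOR_BGR2HSV)
roi=np.zeros(im.shape[:2],np.uint8);roi[195:292,262:350]=1
g=im.min(2);m=((g>125)&(roi>0)).astype(np.uint8)
m=cv2.morphologyEx(m,cv2.MORPH_CLOSE,np.ones((7,7)))
cs,_=cv2.findContours(m,0,2);k=max(cs,key=cv2.contourArea);r=cv2.minAreaRect(k);b=cv2.boxPoints(r)
print(r);P=onplane(c,b,.052);print(P.round(4));ctr=P.mean(0);print(ctr,np.linalg.norm(P-np.roll(P,1,0),axis=1))
e=P-np.roll(P,1,0);l=np.linalg.norm(e,axis=1);v=e[l.argmax()];v*=np.sign(v[0]);yaw=np.arctan2(v[1],v[0]);print(np.degrees(yaw))
# tool down, tool y along case y (either sign)
x=np.array([np.cos(yaw),np.sin(yaw),0]);cc=ctr+0.03*x
for s in (1,-1):
    M=np.c_[s*x,np.cross([0,0,-1],s*x),[0,0,-1]]
    q=inverse_kinematics([cc[0],cc[1],.3],R.from_matrix(M).as_rotvec());print(s,q)
w=cams.capture("wrist");print(np.array(w["T_tool_cam"]).round(3),w["intrinsics"])
E
```

```text
((324.0, 268.0), (0.0, 0.0), 0.0)
[[ 0.4962 -0.0221  0.052 ]
 [ 0.4962 -0.0221  0.052 ]
 [ 0.4962 -0.0221  0.052 ]
 [ 0.4962 -0.0221  0.052 ]]
[ 0.49623803 -0.02212035  0.052     ] [0. 0. 0. 0.]
0.0
1 [-8.93030171e-02 -6.48267883e-02  1.78965270e+00 -4.44089210e-16
  1.41676674e+00  1.48149331e+00]
-1 [-0.08930302 -0.06482679  1.7896527   0.          1.41676674 -1.66009934]
[[ 0.    -0.963 -0.269  0.069]
 [ 1.    -0.     0.001  0.001]
 [-0.001 -0.269  0.963 -0.18 ]
 [ 0.     0.     0.     1.   ]] [[293.47138203   0.         275.95631971]
 [  0.         293.47138203 205.37475354]
 [  0.           0.           1.        ]]
```

```bash
python3 - <<'E'
from h import *
c=cap("top");im=c["image"];g=im.min(2)
print(g[230:260:6,285:330:6])
sub=cv2.GaussianBlur(g,(3,3),0)
P=cloud(c);z=P[...,2]
m=np.zeros_like(g);m[195:292,262:350]=((sub>105)&(z>.035))[195:292,262:350]
m=cv2.morphologyEx(m,cv2.MORPH_CLOSE,np.ones((7,7)))
cs,_=cv2.findContours(m,0,2);k=max(cs,key=cv2.contourArea);b=cv2.boxPoints(cv2.minAreaRect(k))
P=onplane(c,b,.052);e=P-np.roll(P,1,0);l=np.linalg.norm(e,axis=1);v=e[l.argmax()];v*=np.sign(v[0]);yaw=np.arctan2(v[1],v[0]);ctr=P.mean(0)
print(ctr,l,np.degrees(yaw))
if not(.11<max(l)<.14 and .08<min(l)<.1): raise SystemExit
x=np.array([np.cos(yaw),np.sin(yaw),0]);cc=ctr+0.02*x;M=np.c_[x,np.cross([0,0,-1],x),[0,0,-1]]
manip.move_pose([cc[0],cc[1],.2],R.from_matrix(M).as_rotvec());manip.set_gripper(0)
c=cap("wrist");cv2.imwrite("pics/w0.png",c["image"]);s=manip.state();print(s["clock"],s["tool_pos"],s["tcp_rot"],s["contact_force"],s["gripper_width"])
E
```

```text
[[107 111  97 102 106 109 106 109]
 [110 108 116  97  97  96 112 109]
 [112 113 107 115  56 113  98 108]
 [109  82 112  28 112 108 107 112]
 [110  11 114  46 116 117 110 109]]
[0.53802197 0.00476309 0.052     ] [0.08831089 0.12336084 0.09090134 0.12256844] -26.568422267650654
4.225 [ 0.55592728 -0.0041897   0.20001932] [ 3.05751565e+00 -7.21835065e-01  7.70513511e-05] [-0.52253931 -0.00976639  0.28334057] 0.0005480304933639199
```

View pics/w0.png

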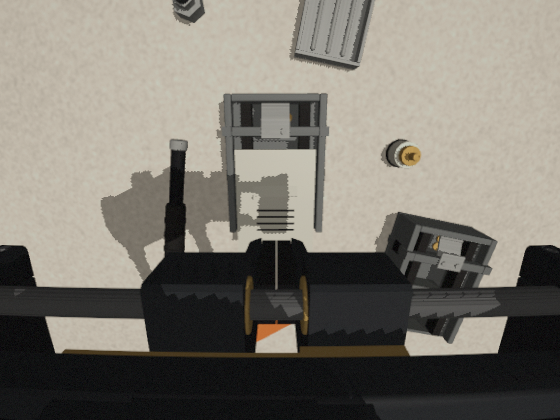

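The wrist view shows the case with its wall tops at (224..327, 95) for the end wall and down to (230/323, 232). The bridge is at row ~130 and the lid nose at row ~150, with the finger lines at (275, 208–229).

```bash
python3 - <<'E'
from h import *
c=cap("wrist");im=c["image"];cv2.imwrite("pics/crop.png",cv2.resize(im[80:250,205:345],None,fx=3.5,fy=3.5,interpolation=cv2.INTER_CUBIC))
P=cloud(c)
A=onplane(c,[(224,95),(327,95),(230,232),(323,232)],.054);print(A.round(4))
L=onplane(c,[(236,150),(316,150)],.052);print(L.round(4))
yaw=np.arctan2(*( (A[0]+A[1]-A[2]-A[3])[1::-1]));print(np.degrees(yaw), np.degrees(np.arctan2(*(A[0]-A[1])[1::-1]))-90, np.degrees(np.arctan2(*(L[0]-L[1])[1::-1]))-90)
x=np.array([np.cos(yaw),np.sin(yaw),0]);y=np.array([-x[1],x[0],0])
o=(A[0]+A[1])/2-.07*x; print("origin",o, np.linalg.norm(A[0]-A[1]))
for n,p in (("A",A),("L",L)): print(n,((p-o)@np.c_[x,y]*1000).round(1))
Q=(P-o)@np.c_[x,y]
z=P[...,2]; ok=(abs(Q[...,1])<.02)&(c["z_map"]>0)
for a in range(-60,76,4):
    k=ok&(abs(Q[...,0]*1000-a)<2); print(a,k.sum(),(np.median(z[k])*1000).round(1) if k.any() else None,end="; ")
E
```

```text
[[ 0.6687 -0.0008  0.054 ]
 [ 0.6203 -0.0977  0.054 ]
 [ 0.5315  0.0676  0.054 ]
 [ 0.4821 -0.031   0.054 ]]
[[ 0.6125  0.0156  0.052 ]
 [ 0.573  -0.0635  0.052 ]]
-26.135719281821434 -26.557547263194152 -26.559454657674593
origin [ 0.58165324 -0.01840597  0.054     ] 0.10840111387288738
A [[ 70.4  54.2]
 [ 69.6 -54.2]
 [-83.   55.1]
 [-83.8 -55.1]]
L [[ 12.8  44.1]
 [ 12.1 -44.3]]
-60 116 52.0; -56 118 52.1; -52 104 51.8; -48 109 51.9; -44 71 52.3; -40 146 58.2; -36 360 278.8; -32 222 55.3; -28 230 55.1; -24 275 253.2; -20 2445 260.9; -16 374 246.5; -12 2119 323.2; -8 6282 335.5; -4 8859 334.3; 0 2297 322.0; 4 5081 317.3; 8 123 52.1; 12 238 50.4; 16 94 5.0; 20 64 5.1; 24 112 33.0; 28 120 61.9; 32 134 61.9; 36 146 61.8; 40 134 61.7; 44 123 61.9; 48 126 50.8; 52 122 49.4; 56 104 48.1; 60 124 47.4; 64 193 53.2; 68 152 54.3; 72 40 53.9;
```

View pics/crop.png

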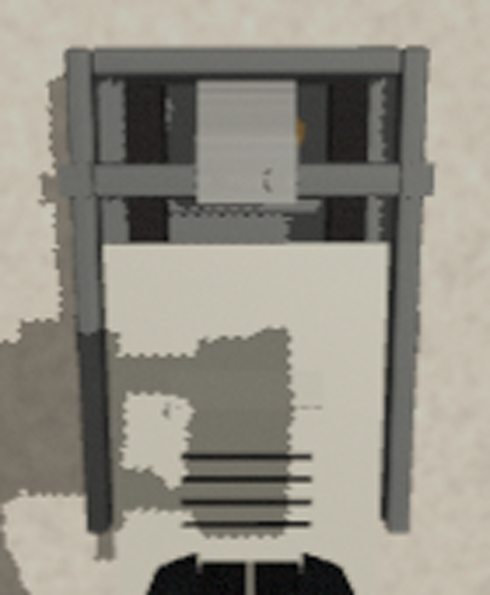

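The close crop confirms the choice: white lid, case yaw ≈ -26.4°, lid nose at case x ≈ +12.5. That puts the lid about 49.5 mm short, with the step face at case x ≈ -43.5 (crop row 407). Pressing just behind the step.

```bash
cat > g.py <<'E'
from h import *
yaw=np.radians(-26.4);X=np.array([np.cos(yaw),np.sin(yaw),0]);Y=np.array([-X[1],X[0],0])
O=np.array([.5813,-.0182,0])
rot=R.from_matrix(np.c_[X,np.cross([0,0,-1],X),[0,0,-1]]).as_rotvec()
def W(x,y,z): return O+X*x/1000+Y*y/1000+np.array([0,0,z/1000])
def F():
    s=manip.state();f=np.array(s["contact_force"]);p=np.array(s["tool_pos"])-O
    return np.r_[f@X,f@Y,f[2]],np.r_[p@X,p@Y,p[2]]*1000,s["clock"]
E
python3 - <<'E'
from g import *
manip.move_pose(W(-58.5,0,80),rot);manip.move_linear(W(-58.5,0,56),rate=.08)
z=56
while z>38:
    z-=1;manip.move_linear(W(-58.5,0,z),rate=.04);f,p,t=F();print(z,f.round(1),p.round(1),round(t,2))
    if f[2]>20: break
E
```

```text
55 [ 0.2  0.3 -0.8] [-58.3   0.1  55.3] 5.53
54 [ 0.5  0.3 -0.2] [-58.5  -0.   54. ] 5.78
53 [ 0.2 -1.   0.4] [-58.6  -0.   52.9] 6.03
52 [ 0.2 -0.5 -0.1] [-58.6  -0.   51.9] 6.28
51 [ 0.   0.6 -0.3] [-58.6  -0.   50.9] 6.53
50 [-0.4 -0.2 -0.2] [-58.6  -0.   49.9] 6.78
49 [-0.6  0.5  0.1] [-58.6  -0.   48.9] 7.03
48 [-0.7 -0.2  0.6] [-58.6  -0.   47.9] 7.28
47 [-0.2 -0.7 -0.6] [-58.5  -0.   46.9] 7.53
46 [-0.2  0.3 -0.2] [-58.6  -0.   45.9] 7.78
45 [0.3 0.1 0.6] [-58.6  -0.   44.9] 8.03
44 [ 0.1 -0.3  0.9] [-58.6  -0.   43.9] 8.28
43 [-0.2  0.2  0.4] [-58.6  -0.   42.9] 8.53
42 [-0.   0.9 -0.6] [-58.6  -0.   41.9] 8.78
41 [-0.6  0.5  0.2] [-58.6  -0.   40.9] 9.03
40 [ 0.5 -0.3  0. ] [-58.6  -0.   39.9] 9.28
39 [ 0.4  0.  -0.1] [-58.6  -0.   38.9] 9.53
38 [-0.  -0.1  0.3] [-58.6  -0.   37.9] 9.78
```

No force at z = 38 mm, which I didn't expect, so I'm looking.

```bash
python3 - <<'E'
from g import *
c=cap("side");cv2.imwrite("pics/s1.png",cv2.resize(c["image"][150:330,160:400],None,fx=3,fy=3))
print(proj(c,W(-58.5,0,38)),proj(c,W(-58.5,0,52)))
s=manip.state();print(s["tool_pos"],s["gripper_width"],s["tau"],s["joint_pos"])
E
```

```text
[[263.69892064 241.59603627]] [[263.26960275 235.76255188]]
[0.52885564 0.00781324 0.03794799] 0.00021542422870265957 [ 8.19833417e-05 -3.83264744e+01 -2.97042203e+01 -1.47197099e-02
 -7.46190199e-02  1.77585775e-05] [-3.23486542e-02  1.55996977e-01  2.06789219e+00  4.68394600e-05
  9.17838781e-01  1.99926488e+00]
```

View pics/s1.png

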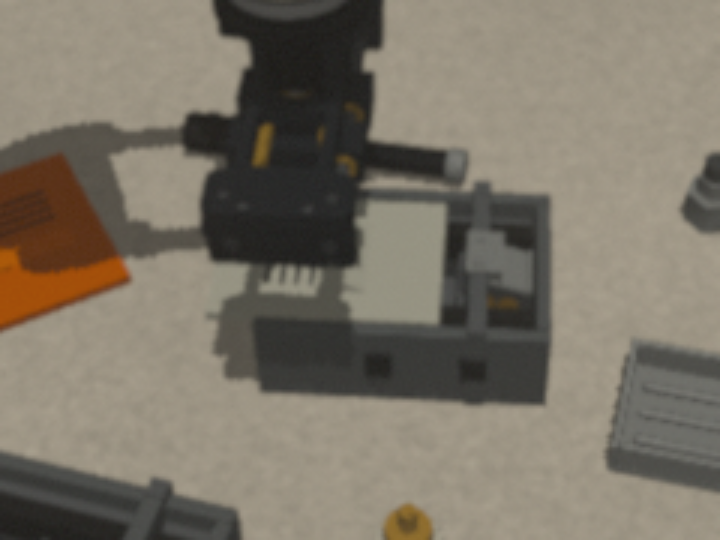

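```bash
python3 - <<'E'
from g import *
print(F())
for n in ("side","wrist"):
    c=cap(n);P=cloud(c)-O;Q=np.stack([P@X,P@Y,P[...,2]],-1)*1000;ok=c["z_map"]>0
    if n=="wrist": cv2.imwrite("pics/w1.png",c["image"])
    d=np.linalg.norm(Q[...,:2]-[-58.5,0],axis=-1)
    g=ok&(abs(Q[...,0]+58)<45)&(abs(Q[...,1])<100)&(Q[...,2]>65)
    q=Q[g];print(n,g.sum(),q.min(0).round(),q.max(0).round(),np.percentile(q[:,2],[1,5,20]).round())
    for y in range(-100,101,20):
        k=g&(abs(Q[...,1]-y)<10)
        if k.any(): print(y,k.sum(),np.percentile(Q[k][:,2],[2,50,98]).round(),end=";")
    for x in range(-110,0,6):
        k=ok&(abs(Q[...,0]-x)<3)&(abs(Q[...,1]+25)<15)&(Q[...,2]<65)
        if k.any(): print("lid",x,np.median(Q[k][:,2]).round(1),end=";")
    print()
E
```

```text
(array([ 0.495792  ,  0.01294151, -0.72199885]), array([-5.85414333e+01, -1.82486959e-02,  3.79479859e+01]), 9.8333)
side 13794 [-103.  -96.  135.] [-13.  92. 466.] [141. 155. 179.]
-100 541 [160. 172. 179.];-80 1539 [138. 179. 462.];-60 4077 [178. 418. 453.];-40 3637 [153. 304. 448.];-20 3234 [159. 263. 402.];0 471 [147. 235. 409.];20 126 [144. 159. 235.];40 26 [151. 154. 226.];60 43 [150. 154. 179.];80 98 [138. 153. 179.];100 2 [167. 172. 178.];lid -110 1.5;lid -104 2.3;lid -98 50.6;lid -92 51.1;lid -86 52.0;lid -80 52.1;lid -74 52.3;lid -68 52.3;lid -62 52.3;lid -56 52.1;lid -50 52.2;lid -44 52.3;lid -38 53.3;lid -32 52.8;lid -26 52.1;lid -20 52.0;lid -14 52.0;lid -8 51.9;lid -2 52.1;
wrist 71783 [-72. -87.  71.] [-23.  83. 180.] [ 89. 138. 152.]
-80 4381 [137. 146. 155.];-60 3993 [150. 155. 180.];-40 8589 [150. 174. 180.];-20 14567 [142. 161. 179.];0 13075 [ 81. 160. 179.];20 13540 [143. 160. 179.];40 7308 [151. 173. 180.];60 2876 [149. 154. 179.];80 3454 [137. 144. 154.];lid -68 51.7;lid -62 52.1;lid -56 52.1;lid -50 52.0;lid -44 52.2;lid -38 53.4;lid -32 53.1;lid -26 52.2;lid -20 52.1;lid -14 52.2;lid -8 52.1;lid -2 52.0;
```

View pics/w1.png

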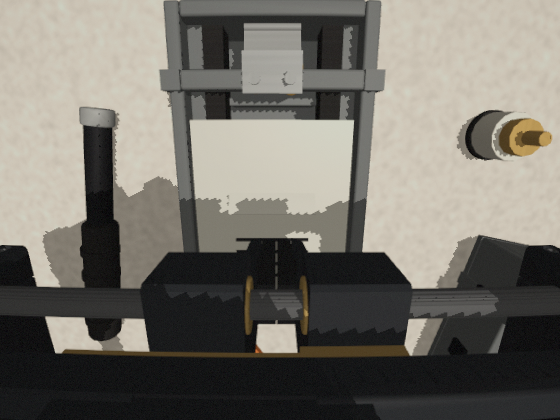

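The depth data shows the physical fingertips at z ≈ 71 mm, about 34 mm above the reported TCP, so nothing was touched. I'll check the fingertip extent, then carry on with the guarded descent.

```bash
python3 - <<'E'
from g import *
c=cap("wrist");P=cloud(c)-O;Q=np.stack([P@X,P@Y,P[...,2]],-1)*1000
g=(c["z_map"]>0)&(abs(Q[...,1])<22)&(Q[...,2]>57)&(Q[...,2]<125)&(Q[...,0]<-30)&(Q[...,0]>-80)
for z in range(58,125,6):
    q=Q[g&(abs(Q[...,2]-z)<3)]
    if len(q)>3: print(z,len(q),np.percentile(q[:,0],[5,50,95]).round(1),np.percentile(q[:,1],[3,97]).round(1))
E
```

```text
58 688 [-42.2 -39.6 -36.4] [-20.6  20.7]
70 39 [-49.2 -48.9 -47.5] [-8.9  6.3]
76 212 [-49.3 -48.7 -47.1] [-13.   11.2]
82 262 [-49.2 -48.5 -47.1] [-14.1  12.3]
88 326 [-49.4 -48.5 -47.1] [-14.3  12.3]
94 412 [-59.9 -48.9 -47.2] [-11.8   9.9]
100 288 [-49.4 -48.8 -47.1] [-11.7   9.6]
106 293 [-49.4 -48.8 -47.1] [-11.2   9.1]
112 352 [-49.4 -48.8 -47.1] [-10.6   8.4]
118 513 [-66.7 -49.9 -47.4] [-9.2  7.1]
124 31 [-67.4 -48.4 -47. ] [-9.2  7. ]
```

```bash
python3 - <<'E'
from g import *
manip.move_linear(W(-58.5,0,22),rate=.06)
z=22
while z>4:
    z-=1;manip.move_linear(W(-58.5,0,z),rate=.04);f,p,t=F();print(z,f.round(1),p.round(1),round(t,2))
    if f[2]>18: break
E
```

```text
21 [-0.2 -1.1 -0.3] [-58.3   0.1  21.1] 10.65
20 [-0.5 -0.3  1.4] [-58.5   0.   20.1] 10.9
19 [ 0.2 -0.2  0.7] [-58.6  -0.   18.9] 11.15
18 [-0.5  0.   1. ] [-58.3   0.1  18.2] 11.4
17 [-0.9 -0.6  4.3] [-58.3   0.1  17.3] 11.65
16 [-1.3 -1.   4. ] [-58.3   0.1  16.2] 11.9
15 [-0.7 -0.3  5.4] [-58.3   0.1  15.2] 12.15
14 [-1.8 -0.4  6.8] [-58.3   0.1  14.3] 12.4
13 [-1.5 -0.1  6.3] [-58.3   0.1  13.3] 12.65
12 [-1.5 -0.7  7.9] [-58.3   0.1  12.4] 12.9
11 [-4.1 -1.8 12.9] [-58.3   0.1  12.2] 13.15
10 [-6.4 -2.2 19.9] [-58.2   0.1  12.2] 13.4
```

```bash
python3 - <<'E'
from g import *
x,z=-58.5,10.
while x<4:
    x+=4 if x<-12 else 1
    manip.move_linear(W(x,0,z),rate=.03);f,p,t=F();print(x,round(z,1),f.round(1),p.round(1),round(t,2))
    if f[2]<17: z-=.5
    if f[2]>24: z+=.5
    if t>31: break
    if f[0]<-30 or (x>-12 and f[0]<-24): break
    if x-p[0]>4: break
E
```

```text
-54.5 10.0 [-16.3  -2.4  28.2] [-57.7   0.1  12.1] 13.68
-50.5 10.5 [-12.9   0.   22.3] [-53.    0.3  12.1] 13.97
-46.5 10.5 [-13.5  -0.5  22.9] [-49.5   0.3  12.1] 14.25
-42.5 10.5 [-14.    0.2  22.8] [-45.4   0.4  12.1] 14.53
-38.5 10.5 [-12.8  -0.6  22.8] [-41.3   0.4  12.2] 14.82
-34.5 10.5 [-12.9  -1.2  22.4] [-37.3   0.4  12.2] 15.1
-30.5 10.5 [-13.6  -1.4  22.1] [-33.2   0.4  12.1] 15.38
-26.5 10.5 [-13.3   0.3  21.9] [-29.1   0.4  12.2] 15.67
-22.5 10.5 [-12.4  -0.2  22. ] [-25.1   0.4  12.1] 15.95
-18.5 10.5 [-11.8   0.1  22. ] [-21.1   0.5  12.1] 16.23
-14.5 10.5 [-11.6  -0.4  21.4] [-17.1   0.5  12.2] 16.52
-10.5 10.5 [-17.2   0.4  25.7] [-14.9   0.4  12.1] 16.8
```

```bash
python3 - <<'E'
from g import *
x,z=-10.5,11.
while x<8:
    x+=1
    manip.move_linear(W(x,0,z),rate=.03);f,p,t=F();print(x,round(z,1),f.round(1),p.round(1),round(t,2))
    if f[2]<18: z-=.5
    if f[2]>26: z+=.5
    if f[0]<-32: break
c=cap("wrist");cv2.imwrite("pics/w2.png",c["image"])
E
```

```text
-9.5 11.0 [-15.5   0.2  22. ] [-13.8   0.3  12.1] 17.05
-8.5 11.0 [-17.1   0.8  24.9] [-13.6   0.3  12.1] 17.3
-7.5 11.0 [-18.6  -0.2  24.6] [-12.8   0.2  12.1] 17.55
-6.5 11.0 [-18.8   0.4  24.9] [-11.9   0.2  12.1] 17.8
-5.5 11.0 [-18.4  -0.1  24.3] [-10.8   0.2  12.2] 18.05
-4.5 11.0 [-18.8   0.4  23.9] [-9.8  0.2 12.1] 18.3
-3.5 11.0 [-17.4   0.6  23.7] [-8.5  0.2 12.1] 18.55
-2.5 11.0 [-17.1  -0.2  23.5] [-7.4  0.2 12.2] 18.8
-1.5 11.0 [-18.1   0.5  24.3] [-6.9  0.2 12.1] 19.05
-0.5 11.0 [-21.3   0.5  26.7] [-6.9  0.2 12.2] 19.3
0.5 11.5 [-13.4  -0.   17.2] [-3.6  0.1 12.2] 19.55
1.5 11.0 [-18.8  -0.8  23.6] [-3.6  0.1 12.2] 19.8
2.5 11.0 [-21.   -0.1  26.1] [-3.6  0.1 12.1] 20.05
3.5 11.5 [-22.1   0.1  25.6] [-3.5  0.  12.2] 20.3
4.5 11.5 [-24.1   0.6  28.6] [-3.5  0.  12.1] 20.55
5.5 12.0 [-26.4   1.6  26.7] [-3.5  0.  12.2] 20.8
6.5 12.5 [-26.7   2.2  25.8] [-3.5  0.  12.2] 21.05
7.5 12.5 [-29.    2.3  29.1] [-3.6  0.  12.2] 21.3
8.5 13.0 [-31.2   2.8  28.7] [-3.6 -0.  12.2] 21.55
```

View pics/w2.png

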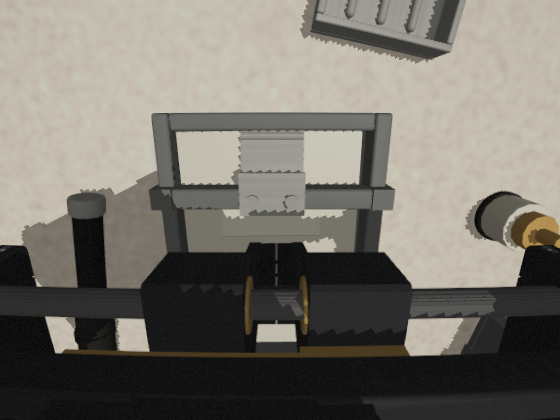

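The lid is home: TCP stalled at case x = -3.5, exactly the predicted place, with push force rising, and it shows under the bridge up to the end wall at row ~130. Now I ease off and lift clear.

```bash
python3 - <<'E'
from g import *
manip.move_linear(W(-1.5,0,12),rate=.03);print(F())
manip.move_linear(W(-2.5,0,14),rate=.02);print(F())
manip.move_linear(W(-3.3,0,24),rate=.04);print(F())
manip.move_linear(W(-12,0,120),rate=.12);manip.move_linear(W(-45,0,170),rate=.12);print(F())
c=cap("wrist");cv2.imwrite("pics/w3.png",c["image"])
P=cloud(c)-O;Q=np.stack([P@X,P@Y,P[...,2]],-1)*1000
for x in range(-72,76,6):
    k=(c["z_map"]>0)&(abs(Q[...,0]-x)<3)&(abs(abs(Q[...,1])-27)<6)&(Q[...,2]<80)
    if k.any(): print(x,np.median(Q[k][:,2]).round(1),end="; ")
E
```

```text
(array([-6.17182752,  0.99698858,  9.69195055]), array([-3.15684479,  0.14497964, 12.23899692]), 22.0833)
(array([-4.46953448,  1.59992633,  4.89303993]), array([-3.22183229,  0.13823681, 13.87453003]), 22.3417)
(array([ 0.11402411, -0.57482218,  0.2737388 ]), array([-2.81202307, -0.04294958, 24.2601306 ]), 22.7417)
(array([-0.19021198,  0.30097142,  0.27151829]), array([-4.50783812e+01, -2.81997517e-02,  1.69825576e+02]), 24.3417)
-72 41.3; -66 41.7; -60 47.9; -54 48.3; -48 48.3; -42 48.1; -36 48.1; -30 48.2; -24 48.1; -18 48.2; -12 48.2; -6 48.1; 0 48.3; 6 48.1; 12 48.4; 18 48.5; 24 48.2; 30 59.6; 36 59.9; 42 47.9; 48 48.1; 54 48.0; 60 48.2; 66 53.5; 72 53.9;
```

View pics/w3.png

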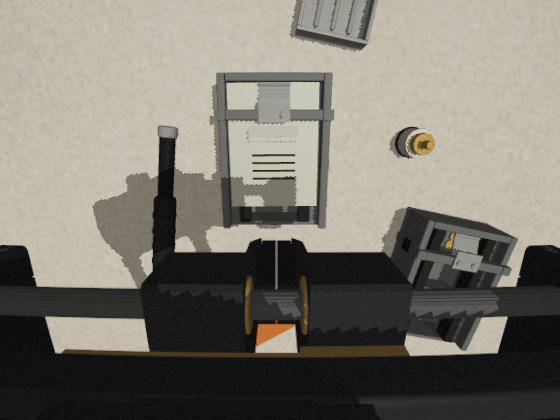

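The lid lies from case x ≈ -62 right up to the end wall. Its top is at 48 mm, so its underside is at 42, held by the bridge and leaf, and the bystanders look undisturbed. Handing in.

```bash
python3 -c "
from h import *
print(order.close_job())"
```

```text
the job is handed in; nothing more can be done
None
```

The parts case is closed and the job is handed in: the lid is fully home against the end wall, held by the bridge and leaf spring, with the gripper drawn clear at about 24 s and the things around the case showing no sign of having moved.

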